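# Second tier: stack the tote from behind the condiments

### The arm

A 6-joint arm with a two-finger parallel gripper is mounted at the origin on a cart in front of the work surface, level with it; the furniture and walls round the work are solid. World frame = base frame: x ahead of the robot, y to its left, z up, the work surface at z = 0. Lengths are in m, angles in rad, forces in N, time in s.
With the tool pointing down it reaches from about 0.425 to 0.95 m from the base axis. Payload 3.5 kg.
Tool frame: the origin (TCP) lies between the finger pads; the fingertips stand 22 mm ahead of it and the grasp point (between the pads) lies 3 mm ahead of it (ctrl.nose_length is the z of the fingertips in the tool frame, in m); z points along the fingers, y is the line along which they close (so a half turn about z gives the same grasp; the last joint's range is limited). The gripper opens to 85 mm and grips with 20 to 120 N. Pads are 22 mm wide; open, the fingers measure 114 mm over their backs; the gripper's body (76 mm by 85 mm) begins 54 mm behind the grasp point. The pads swing forward as they close: fully open they stand 13 mm farther back than shut.
Start: joints at [1.139, 0.286, 1.577, -0, 1.279, -0.15], TCP at [0.188, 0.648, 0.253] pointing down, gripper open.
Joint ranges: [-2.77, 2.77], [-0.9, 2.22], [0.21, 2.48], [-1.53, 4.67], [0.24, 2.81], [-2.84, 2.84]. Speed limits (rad/s): [2.79, 2.79, 3.14, 3.14, 3.14, 3.14].

### API

Orientations are given as a unit quaternion [x, y, z, w].
In Python, from plant import ctrl gives the robot as it stands. The module is installed in compiled form; this text tells all that it offers.
- The arm moves only by the tool send_rows, never from a script. Its argument "rows" is text: rows parted by semicolons, each of 7 numbers parted by spaces: the turn, a rotation vector about the tool's x, y, z in degrees, then the shift along the tool's x, y, z in mm, then the opening, from -1 (shut) to 1 (fully open). A call has 1 to 8 rows; each row is the pose to reach, as a shift and turn from the pose commanded when the call began, along the tool's axes at that moment; what a row does not reach only later rows make up. A row lasts 1/8 s, in which the tool goes at most 62.5 mm and 10.7 degrees, less where a joint would pass 70% of its speed; a pose out of reach is approached as far as the arm can. A call with a gripper value outside its range is refused whole. The fingers move at their own pace and stop on an object; "grip_force" is the grip in N (left out, the last holds). Time passes only in rows, so rows that repeat a pose let the fingers close. It gives the time, the measured TCP pose, the force, the opening and the grip force at its end, in the units of the state.
- ctrl.get_state(): the state, without advancing time (a new reading comes with each control period).
- ctrl.read_camera(name): name is "side" or "top"; returns a dict with "color" (480x640x3 uint8, red, green, blue), "fx", "fy", "cx", "cy" (pixels), "D" ([k1, k2, p1, p2, k3] as OpenCV has them; the pictures are not rectified), "extrinsics" (4x4, takes a point from world to camera coordinates). Camera axes: x right, y down, z forward; pixel columns grow to the right and rows downward; lengths in m; the calibration is good to about 2 mm. A picture is of the moment at which its call begins. There is no depth.
- ctrl.sign_off(): hands the job in; it is judged then, once.
Trained networks look in a picture, given as the dict that the camera call returned (one of the last four; its "shot" number tells which), for a name from the list of things; names that differ only in an ending like _2 or _b are one class to them, and where a whole thing is asked for, a point or a joint stands for the part that bears it (a point fixed in the world has none). Each returns a list of dicts, best first, with "p" (0 to 1); they miss things now and then, are a little off and sometimes report something else, mostly with a low value. They report only what shows in the picture. A call takes as long as a camera call.
- ctrl.look_for(picture, target): "position" ([x, y, z] in m, in the coordinates of the camera as it stood for that picture, good to about 4 mm: the middle of the surface that is visible of it).
The state is a dict: "time": time; "qpos": joint angles; "dq": joint speeds; "joint_efforts": joint torques, N m; "eef_pos": TCP position; "tcp_rot": TCP orientation; "contact_force": force on the tool from outside, world axes, zero at the start; "wrist_torque": the same for the moment, N m; "opening": opening from 0.0 (shut) to 1.0 (fully open); "finger_force": force on a finger pad.
Only numpy, scipy, OpenCV 4.12 (cv2) and the standard library are available. Lean on these libraries where they do the work, as an engineer would, in place of code of your own. Each camera call takes 0.05 s, during which the arm holds its last target. There are 200 camera calls.

### The job

We need the empty stack-nest tote as a second tier on the one that holds the lemon, but the pepper mill and the oil bottle stand in front of it. Set both aside, upright, on the wooden board, then lift the empty tote out and stack it on the lemon tote, turned the opposite way round so that it stands on the ledges above the lemon instead of nesting down onto it. Finally put the mill and the bottle back, each upright on the very spot where it stood at the start, and leave the lemon in its tote.

Things in the scene. Friction and masses are not known exactly. Their poses are not given: they have to be found in the camera images.
- pepper_mill: Turned wooden pepper mill, 170 mm high, foot 58 mm across, 0.18 kg. Origin: centre of its underside, z up. Its head is a fixed ball 50 mm across, widest 137 mm above the foot: grasp there. Stands on the counter (z = 0) close in front of the empty tote's handle end, left or right of the oil bottle (they trade places between starts). Must return to its place at the start.
- oil_bottle: Grey-green glass oil bottle with pale pourer, 186 mm high, 0.24-0.41 kg. Origin: centre of its underside, z up. Body 56 mm across up to 103 mm, tapering to the pale pourer neck: 24 mm across from 150 to 173 mm up (grasp there), a thin spout above. Stands on the counter in front of the empty tote beside the pepper mill, 100 mm from it centre to centre. Must return to its place at the start.
- empty_tote: Empty white tote, rim 130 (x) x 116 (y) mm, 75 high, foot 100 x 86, about 0.17 kg, on the counter. Origin: centre of underside, z up. -x = handle end, facing the robot within 7 deg: in its middle a grip 10 mm thick (x -64 to -54), 56 long, 57 to 75 mm up. +x end: cut down to 48 mm. Fixed kitchen roll close at its left, sauce bottle right, stoneware bowl behind; mill and bottle 10 mm in front.
- lemon_tote: Like the empty tote (size, axes), 0.22 kg, loose, lemon inside; +x end points left (+y) within 22 deg. Trades places with the board. Columns in both long walls (x = +33, -19 mm); their tops are ledges 64 mm above the underside. A tote turned 180 deg (x axes anti-parallel) rests on them, its underside 64 mm above this one's, 11 mm inside the rim, 4 mm play; facing alike it nests.
- lemon: A yellow lemon, 71 x 53 x 51 mm, lying loose in the lemon tote, its top 54 mm above the tote's underside (10 mm below the ledges). Origin: middle of its underside at the start.
- board: Light-wood board, 210 (x) x 120 (y) x 12 mm with rounded corners, fixed on the counter, long axis within 9 degrees of straight ahead. Origin: centre of its underside; its top is 12 mm higher. The side area: mill and bottle fit on it one behind the other, 100 to 110 mm apart along its x axis.

How it is judged:
On the way, in this order (a step that is already met when the one before it is completed fails the run):
1. the pepper mill and the oil bottle both stand released and upright on the wooden board (x of pepper_mill in the frame of board between -0.1 and 0.1 m and y of pepper_mill in the frame of board between -0.055 and 0.055 m and z of pepper_mill in the frame of board between 0.008 and 0.017 m and angle between each of pepper_mill, oil_bottle's own z axis and vertical below 0.1 rad and linear speed of each of pepper_mill, oil_bottle below 0.03 m/s and contact force between the fingers and pepper_mill below 0.1 N and x of oil_bottle in the frame of board between -0.1 and 0.1 m and y of oil_bottle in the frame of board between -0.055 and 0.055 m and z of oil_bottle in the frame of board between 0.008 and 0.017 m and contact force between the fingers and oil_bottle below 0.1 N), for 0.2 s.
2. the empty tote stands released on the ledges of the lemon tote (x of empty_tote in the frame of lemon_tote between -0.009 and 0.009 m and y of empty_tote in the frame of lemon_tote between -0.009 and 0.009 m and z of empty_tote in the frame of lemon_tote between 0.06 and 0.068 m and angle between the x axis of empty_tote and the x axis of lemon_tote, either way round below 0.12 rad and angle between each of empty_tote, lemon_tote's own z axis and vertical below 0.06 rad and linear speed of empty_tote below 0.03 m/s and contact force between the fingers and empty_tote below 0.1 N), for 0.2 s.
At the end, for the whole second after the job is handed in: Empty tote level on the lemon tote's ledges (underside 60-68 mm above the lower one's, centred within 9 mm, parallel within 0.12 rad), lemon in its tote, mill and oil bottle upright within 15 mm of where each stood at the start; all released and at rest (all of step 2 and distance of each of pepper_mill, oil_bottle from where it was at the start of the episode below 0.015 m and angle between each of pepper_mill, oil_bottle's own z axis and vertical below 0.1 rad and linear speed of each of pepper_mill, oil_bottle below 0.03 m/s and x of lemon in the frame of lemon_tote between -0.05 and 0.05 m and y of lemon in the frame of lemon_tote between -0.04 and 0.04 m and z of lemon in the frame of lemon_tote between -0.005 and 0.04 m and angular speed of empty_tote below 0.2 rad/s); the robot touches nothing.
It fails at once if the pepper mill or the oil bottle is knocked over (angle between any of pepper_mill, oil_bottle's own z axis and vertical above 0.6 rad).
It fails at once if the tote is pressed down onto the lemon (contact force between empty_tote and lemon above 3 N).
It also fails if it takes over 112 s, if anything falls off the work surface, if the arm or the gripper's body presses on something with over 40 N, if the wrist force passes 120 N, or if a joint passes its speed limit or range.

## Working session

There is one attempt and no reset: what is moved stays moved. The work goes in short steps, Python scripts to look and compute and a tool call to move; the robot and the scene stay as the last step left them, time stands still between calls to the robot, and variables do not carry over. Pictures are saved under pics/ and viewed, at most 14 in all, crops included, and the job is handed in when it is done.

Besides the shell and the picture viewer there is one more tool, called in YAML: its name, and indented under it one key for each argument. send_rows: Moves the arm, as the interface text tells. Its arguments: {"type":"object","properties":{"rows":{"type":"string"},"grip_force":{"type":"number"}},"required":["rows"]}

```bash
mkdir -p pics; cat > h.py <<'E'
import numpy as np, cv2
from plant import ctrl
from scipy.spatial.transform import Rotation as R
def cam(n):
    return ctrl.read_camera(n)
def w(pic,p):
    E=np.array(pic["extrinsics"]); return E[:3,:3].T@(np.array(p)-E[:3,3])
def K(p): return np.array([[p["fx"],0,p["cx"]],[0,p["fy"],p["cy"]],[0,0,1.]])
def ray(pic,uv):
    u=cv2.undistortPoints(np.array([[uv]],float),K(pic),np.array(pic["D"],float))[0,0]
    E=np.array(pic["extrinsics"]); d=E[:3,:3].T@np.array([u[0],u[1],1.]); o=-E[:3,:3].T@E[:3,3]
    return o,d
def atz(pic,uv,z):
    o,d=ray(pic,uv); return o+d*(z-o[2])/d[2]
def proj(pic,P):
    E=np.array(pic["extrinsics"]); rv=cv2.Rodrigues(E[:3,:3])[0]
    return cv2.projectPoints(np.array(P,float).reshape(-1,3),rv,E[:3,3],K(pic),np.array(pic["D"],float))[0][:,0]
def tri(p1,uv1,p2,uv2):
    o1,d1=ray(p1,uv1);o2,d2=ray(p2,uv2)
    A=np.stack([d1,-d2],1); s=np.linalg.lstsq(A,o2-o1,rcond=None)[0]
    a=o1+s[0]*d1;b=o2+s[1]*d2; return (a+b)/2,np.linalg.norm(a-b)
def save(pic,n): cv2.imwrite("pics/"+n,pic["color"][:,:,::-1])
names=["pepper_mill","oil_bottle","empty_tote","lemon_tote","lemon","board"]
def find(pic,ns=names):
    for n in ns:
        for d in ctrl.look_for(pic,n)[:2]:
            P=w(pic,d["position"]); print(n,round(d["p"],2),P.round(3),proj(pic,P)[0].round())
E
python3 - <<'E'
from h import *
import pickle
np.set_printoptions(suppress=True)
o={}
for c in("top","side"):
    p=cam(c);o[c]=p;save(p,c+"0.png");print(c,ray(p,(320,240)),p["fx"]);find(p)
pickle.dump(o,open("p0.pkl","wb"))
s=ctrl.get_state();print(s["time"],s["eef_pos"],s["tcp_rot"],s["opening"],ctrl.nose_length)
print(R.from_quat(s["tcp_rot"]).as_matrix().round(3))
E
```

```text
top (array([0.32593807, 0.01471734, 0.87635321]), array([ 0.18819385, -0.03606127, -0.98157688])) 468.00206682295806
oil_bottle 0.96 [0.408 0.178 0.124] [207. 293.]
empty_tote 0.8 [0.534 0.253 0.045] [169. 232.]
lemon_tote 0.7 [ 0.486 -0.301  0.06 ] [477. 218.]
lemon 0.87 [ 0.462 -0.27   0.046] [460. 235.]
board 0.73 [ 0.466 -0.051  0.013] [340. 251.]
side (array([ 1.06447604, -0.16953647,  0.91633077]), array([-0.55646527,  0.14350896, -0.81842896])) 473.3417573721587
pepper_mill 0.64 [0.438 0.28  0.117] [444. 183.]
oil_bottle 0.58 [0.434 0.177 0.1  ] [399. 196.]
empty_tote 0.77 [0.517 0.253 0.048] [440. 231.]
lemon_tote 0.86 [ 0.477 -0.296  0.057] [193. 265.]
lemon 0.87 [ 0.479 -0.273  0.041] [206. 267.]
0.7 [0.18767703 0.64837585 0.25336676] [0.14043652 0.99008968 0.00002385 0.00001554] 1.000152632804012 0.022
[[-0.961  0.278  0.   ]
 [ 0.278  0.961  0.   ]
 [-0.     0.    -1.   ]]
```

View pics/top0.png

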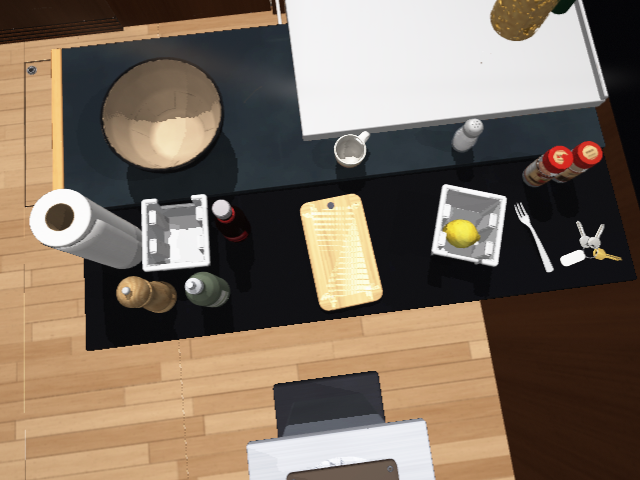

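View pics/side0.png

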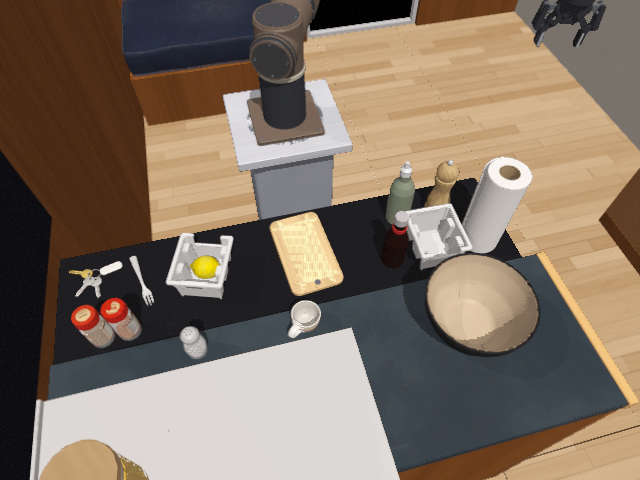

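Both views show the mill left of the bottle: in the top view the mill head is at about (130,292) and the pourer at (195,287). The empty tote is at (176,232), the board at (341,252) and the lemon tote at (470,225). I'll use enlarged crops for precise measurements.

```bash
python3 - <<'E'
import pickle,cv2,numpy as np
o=pickle.load(open("p0.pkl","rb"))
def crop(c,x,y,w,h,s,n):
    im=cv2.resize(o[c]["color"][y:y+h,x:x+w,::-1],None,fx=s,fy=s,interpolation=cv2.INTER_CUBIC)
    for i in range(0,w,20): cv2.line(im,(i*s,0),(i*s,6),(0,255,255),1);cv2.putText(im,str(x+i),(i*s,16),0,.35,(0,255,255),1)
    for i in range(0,h,20): cv2.line(im,(0,i*s),(6,i*s),(0,255,255),1);cv2.putText(im,str(y+i),(8,i*s+4),0,.35,(0,255,255),1)
    return im
a=crop("top",100,180,160,140,5,0); cv2.imwrite("pics/c1.png",a[:600,:800])
a=crop("side",370,140,160,120,5,0); cv2.imwrite("pics/c2.png",a[:600,:800])
a=crop("top",425,180,90,100,4,0);b=crop("side",160,225,90,100,4,0); cv2.imwrite("pics/c3.png",np.hstack([a,b]))
E
```

```text
(no output)
```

View pics/c1.png

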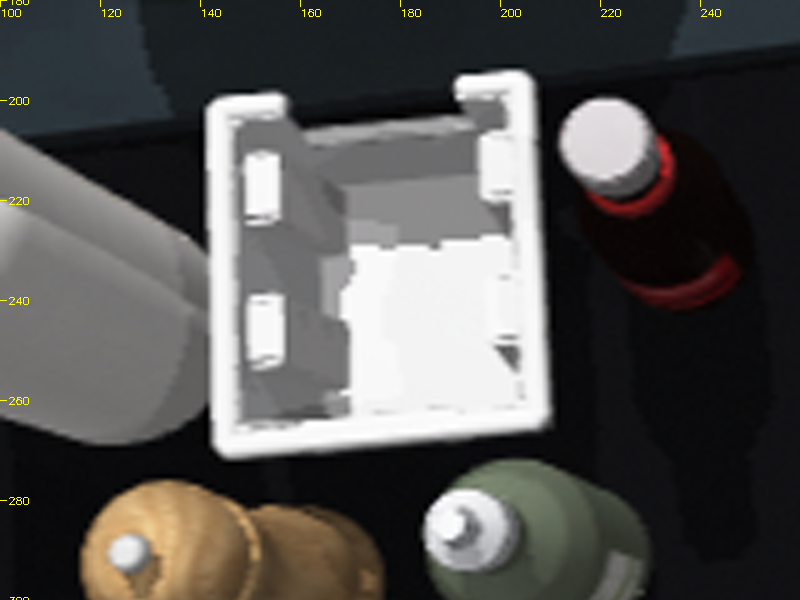

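View pics/c2.png

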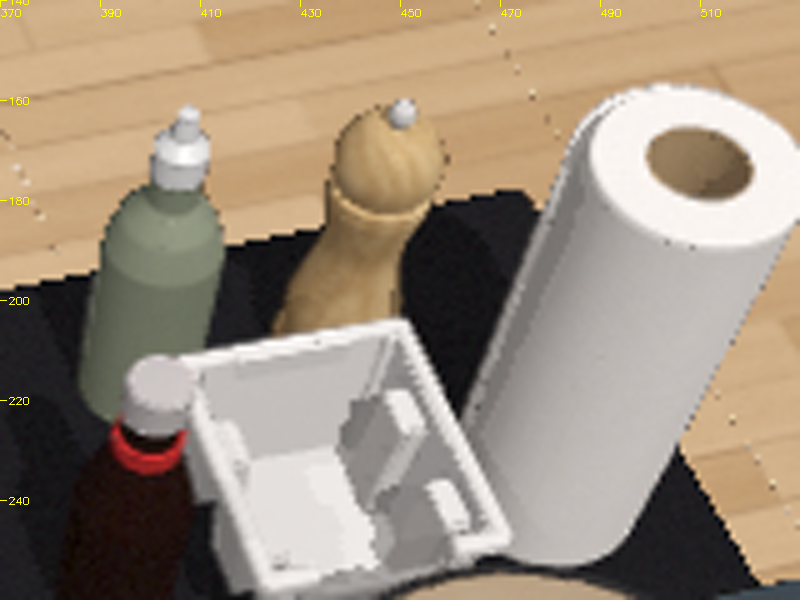

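View pics/c3.png

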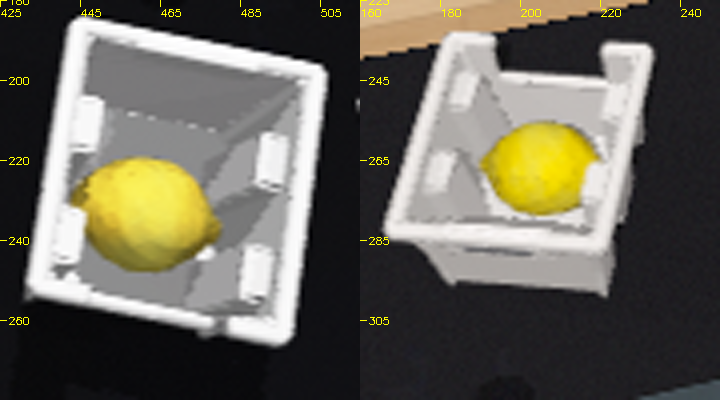

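The crops show the empty tote's handle end facing the robot. For the lemon tote, the pictures seem to put the cut-down (+x) end toward the robot, not to the left. I'll fit both to check, and measure the mill, bottle and board.

```bash
cat > m.py <<'E'
from h import *
import pickle
from scipy.optimize import least_squares
np.set_printoptions(suppress=True,precision=4)
o=pickle.load(open("p0.pkl","rb"));T,S=o["top"],o["side"]
def fit(tp,sp,dx,dy,z0,yaw0,c0,freez=True):
    L=np.array([[-dx,-dy],[-dx,dy],[dx,dy],[dx,-dy]])/2
    def f(v):
        c,s=np.cos(v[2]),np.sin(v[2]); xy=L@np.array([[c,s],[-s,c]])+v[:2]
        P=np.c_[xy,np.full(4,v[3])]
        return np.r_[(proj(T,P)-tp).ravel(),(proj(S,P)-sp).ravel()]
    r=least_squares(f,[*c0,yaw0,z0]);return r.x,np.sqrt(np.mean(r.fun**2)),r.fun.reshape(-1,2)
if __name__=="__main__":
    # order: (-x,-y),(-x,+y),(+x,+y),(+x,-y) in world sense
    et=np.array([(210.4,265),(143,272),(141,199.6),(207,194)]);es=np.array([(406,211),(451.6,203.6),(472.4,249),(422.4,260.6)])
    lt=np.array([(496.3,266.8),(431.3,254.3),(442.5,184.3),(507,197)]);ls=np.array([(181.3,233.3),(233.3,236.3),(223,287),(166.3,284.5)])
    for n,a,b,c in(("empty",et,es,(.52,.25)),("lemon",lt,ls,(.48,-.29))):
        for d in((.130,.116),(.116,.130)):
            v,e,_=fit(a,b,*d,.07,0,c);print(n,d,v,"yawdeg",np.degrees(v[2]),"rms px",e)
    for n,i in(("top",(lt,T)),("side",(ls,S))):
        P=np.array([atz(i[1],u,.075) for u in i[0]]);print(n,[np.linalg.norm(P[k]-P[(k+1)%4]).round(4) for k in range(4)])
    bt=np.array([(380.5,303.5),(322,311),(301,200),(360,194.5)]);bs=np.array([(272,216),(317,212),(343,283),(295,293)])
    v,e,_=fit(bt,bs,.21,.12,.012,0,(.47,-.05));print("board",v,np.degrees(v[2]),e)
    print("bottle tip",tri(T,(191,284.8),S,(407.8,161.2)),"neck",tri(T,(194,286),S,(406,173)))
    print("mill tip",tri(T,(126,290.4),S,(450.6,162.4)),"ball",tri(T,(133,293),S,(448,172)))
E
python3 m.py
```

```text
empty (0.13, 0.116) [ 0.5273  0.2372 -0.0353  0.0693] yawdeg -2.0217066189053763 rms px 1.0701855750235942
empty (0.116, 0.13) [ 0.5272  0.2378 -0.0289  0.0677] yawdeg -1.6549970840530634 rms px 3.679385875907338
lemon (0.13, 0.116) [ 0.4743 -0.2793 -0.3258  0.0692] yawdeg -18.666150597550615 rms px 0.7981539031635057
lemon (0.116, 0.13) [ 0.4741 -0.2798 -0.3298  0.0675] yawdeg -18.89581109764453 rms px 3.5246658780942735
top [np.float64(0.1134), np.float64(0.1296), np.float64(0.1161), np.float64(0.1285)]
side [np.float64(0.1145), np.float64(0.1265), np.float64(0.1156), np.float64(0.1286)]
board [ 0.4662 -0.0508  0.0293  0.0117] 1.6772729240316524 2.4728323585868806
bottle tip (array([0.416 , 0.1882, 0.1874]), np.float64(0.0041431584853737664)) neck (array([0.4177, 0.1908, 0.1525]), np.float64(0.0009515260394221931))
mill tip (array([0.4225, 0.2906, 0.1649]), np.float64(0.0013833003579995058)) ball (array([0.4214, 0.2924, 0.1329]), np.float64(0.0018178371270048336))
```

The fit (rms 0.8 px against 3.5) puts the lemon tote's 130 mm axis along world x with yaw −18.7°. Next I'll predict the column tops for both directions to confirm which end is cut down, and check the obstacles.

```bash
cat >> h.py <<'E'
def rot_pose(yawdeg):  # tool x at yawdeg in world, z down
    a=np.radians(yawdeg);x=[np.cos(a),np.sin(a),0];return np.array([x,[np.sin(a),-np.cos(a),0],[0,0,-1]]).T
def plan(*ts,p0=None,y0=None):
    """targets (x,y,z,yaw of tool x in deg) -> turn z deg, shift mm, from present pose"""
    s=ctrl.get_state();M=R.from_quat(s["tcp_rot"]).as_matrix();p=np.array(s["eef_pos"])
    print("t",round(s["time"],2),"tcp",p.round(4),"yaw",np.degrees(np.arctan2(M[1,0],M[0,0])).round(2),"tilt",M[:2,2].round(4))
    if p0 is not None: p=np.array(p0);M=rot_pose(y0)
    for t in ts:
        rv=R.from_matrix(M.T@rot_pose(t[3])).as_rotvec(degrees=True)
        print(t,"turn",rv.round(2),"shift",(M.T@(np.array(t[:3])-p)*1000).round(1))
E
python3 - <<'E'
from m import *
for yaw in(-18.67,161.33):
    a=np.radians(yaw);c,s=np.cos(a),np.sin(a)
    P=[(.4743+c*x-s*y,-.2793+s*x+c*y,.064) for x in(.033,-.019) for y in(.049,-.049)]
    print(yaw,"top",proj(T,P).round(1).tolist(),"side",proj(S,P).round(1).tolist())
print("sauce cap",tri(T,(221.6,208),S,(402.6,216)),"roll top",tri(T,(60,216.5),S,(510,174)))
plan((.417,.190,.25,180),(.417,.190,.164,180))
E
```

```text
-18.67 top [[443.0, 202.9], [497.1, 213.4], [438.8, 230.6], [493.6, 241.3]] side [[220.6, 275.3], [174.2, 272.2], [225.3, 254.6], [180.2, 251.6]]
161.33 top [[492.6, 248.9], [437.6, 238.1], [496.2, 220.8], [441.9, 210.3]] side [[181.8, 246.3], [226.5, 249.2], [175.8, 266.6], [221.9, 269.6]]
sauce cap (array([0.5343, 0.1377, 0.1609]), np.float64(0.003690278566591759)) roll top (array([0.5319, 0.3559, 0.2247]), np.float64(0.0005772500904065638))
t 0.7 tcp [0.1877 0.6484 0.2534] yaw 163.85 tilt [0. 0.]
(0.417, 0.19, 0.25, 180) turn [  0.     0.   -16.15] shift [-347.7 -376.5    3.4]
(0.417, 0.19, 0.164, 180) turn [  0.     0.   -16.15] shift [-347.7 -376.5   89.4]
```

The observed column tops at (447,211), (441,239), (490,220) and (487,249) match the 161° prediction. So the lemon tote's cut end faces the robot. The empty tote must be placed with yaw −18.7°, and since it stands at −2° it needs only a small turn. The bottle goes first.

send_rows:
  rows: "0 0 -16.2 -348 -376 0 1;0 0 -16.2 -348 -376 0 1;0 0 -16.2 -348 -376 0 1;0 0 -16.2 -348 -376 0 1;0 0 -16.2 -348 -376 0 1;0 0 -16.2 -348 -376 0 1;0 0 -16.2 -348 -376 0 1;0 0 -16.2 -348 -376 0 1"
  grip_force: 40

```text
time: 1.7
eef_pos: [0.4125, 0.1997, 0.2539]
tcp_rot: [-0.001, 1.0, 0.0, 0.001]
contact_force: [0.2, 1.3, -0.6]
opening: 0.999
finger_force: 0.0
```

```bash
python3 -c "
from h import *
plan((.417,.190,.25,180),(.417,.190,.164,180))"
```

```text
t 1.7 tcp [0.4125 0.1997 0.2539] yaw -179.93 tilt [0.0017 0.0005]
(0.417, 0.19, 0.25, 180) turn [0.03 0.1  0.07] shift [-4.5 -9.7  3.9]
(0.417, 0.19, 0.164, 180) turn [0.03 0.1  0.07] shift [-4.3 -9.7 89.9]
```

send_rows:
  rows: "0 0 0 0 0 0 1;0 0 0 0 0 0 1"

```text
time: 1.95
eef_pos: [0.4118, 0.2015, 0.2535]
tcp_rot: [0.0, 1.0, 0.0, 0.0]
contact_force: [0.1, -0.1, -0.7]
opening: 1.002
finger_force: 0.0
```

```bash
python3 -c "
from h import *
p=cam('top');find(p,names[:2]);save(p,'t1.png')
plan((.417,.190,.25,180),(.417,.190,.164,180))"
```

```text
oil_bottle 0.6 [0.402 0.175 0.116] [210. 296.]
t 2.1 tcp [0.4112 0.2027 0.2533] yaw -179.8 tilt [-0.0002  0.0001]
(0.417, 0.19, 0.25, 180) turn [ 0.01 -0.01  0.2 ] shift [ -5.7 -12.7   3.3]
(0.417, 0.19, 0.164, 180) turn [ 0.01 -0.01  0.2 ] shift [ -5.8 -12.7  89.3]
```

send_rows:
  rows: "0 0 0.2 -6 -12.5 0 1;0 0 0.2 -6 -12.5 25 1;0 0 0.2 -6 -12.5 55 1;0 0 0.2 -6 -12.5 80 1;0 0 0.2 -6 -12.5 89 1;0 0 0.2 -6 -12.5 89 1;0 0 0.2 -6 -12.5 89 0.5;0 0 0.2 -6 -12.5 89 0"

```text
time: 3.1
eef_pos: [0.4186, 0.1891, 0.1655]
tcp_rot: [0.001, 1.0, 0.0, 0.001]
contact_force: [0.1, 0.1, -0.3]
opening: 0.607
finger_force: 0.0
```

send_rows:
  rows: "0 0 0 0 0 0 -0.5;0 0 0 0 0 0 -1;0 0 0 0 0 0 -1;0 0 0 0 0 0 -1;0 0 0 0 0 0 -1"

```text
time: 3.72
eef_pos: [0.4183, 0.1892, 0.165]
tcp_rot: [0.001, 1.0, 0.0, 0.001]
contact_force: [-0.4, 1.1, 4.9]
opening: 0.27
finger_force: 38.7
```

```bash
python3 -c "
from h import *
s=ctrl.get_state();print(s['opening'],s['finger_force'],s['contact_force'])
p=cam('side');save(p,'s2.png')
im=p['color'][120:280,360:520,::-1];cv2.imwrite('pics/s2c.png',cv2.resize(im,(560,560)))
plan((.531,-.049,.22,180))"
```

```text
0.27000294092062804 38.72683736553881 [-0.4131506   1.06128545  4.89415138]
t 3.77 tcp [0.4183 0.1891 0.165 ] yaw 179.85 tilt [0.0012 0.0005]
(0.531, -0.049, 0.22, 180) turn [ 0.03  0.07 -0.15] shift [-113.4 -237.8  -55. ]
```

View pics/s2c.png

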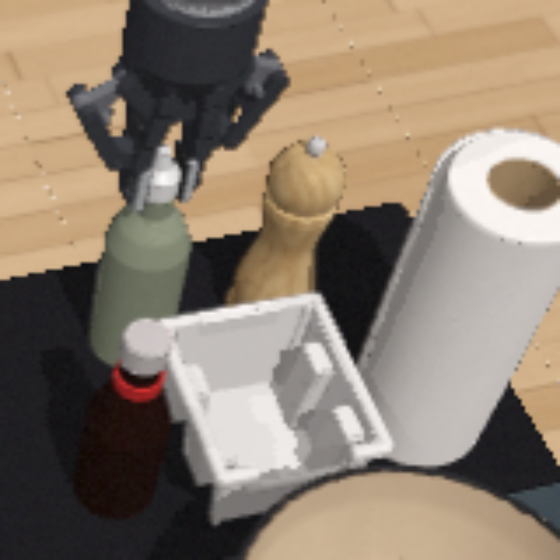

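The side view shows the pads on the pourer neck and the bottle upright, with an opening of about 23 mm. Now I carry it to the board's far spot.

send_rows:
  rows: "0 0 0 0 0 -20 -1;0 0 0 0 0 -45 -1;0 0 0 -8 -30 -55 -1;0 0 0 -15 -70 -55 -1;0 0 0 -35 -115 -55 -1;0 0 0 -60 -160 -55 -1;0 0 0 -90 -200 -55 -1;0 0 0 -108 -228 -55 -1"

```text
time: 4.78
eef_pos: [0.525, -0.0413, 0.2171]
tcp_rot: [0.002, 1.0, 0.0, -0.002]
contact_force: [-0.0, 0.9, -2.3]
opening: 0.271
finger_force: 38.1
```

send_rows:
  rows: "0 0 0 -5 -10 0 -1;0 0 0 -5 -10 0 -1;0 0 0 -5 -10 15 -1;0 0 0 -5 -10 30 -1;0 0 0 -5 -10 38 -1;0 0 0 -5 -10 38 -1"

```text
time: 5.52
eef_pos: [0.5294, -0.0488, 0.18]
tcp_rot: [0.001, 1.0, 0.0, -0.001]
contact_force: [0.2, -0.2, -2.4]
opening: 0.27
finger_force: 38.1
```

```bash
python3 -c "
from h import *
s=ctrl.get_state();print(s['opening'],s['finger_force'],s['contact_force'])
p=cam('side');save(p,'s3.png')
im=p['color'][120:320,220:420,::-1];cv2.imwrite('pics/s3c.png',cv2.resize(im,(600,600)))
plan((.531,-.049,.177,180))"
```

```text
0.26958376632332925 38.05364713043673 [ 0.1503756  -0.21128635 -2.40462153]
t 5.58 tcp [ 0.53   -0.049   0.1809] yaw 179.88 tilt [-0.0008  0.0003]
(0.531, -0.049, 0.177, 180) turn [ 0.02 -0.05 -0.12] shift [-1.   0.   3.9]
```

View pics/s3c.png

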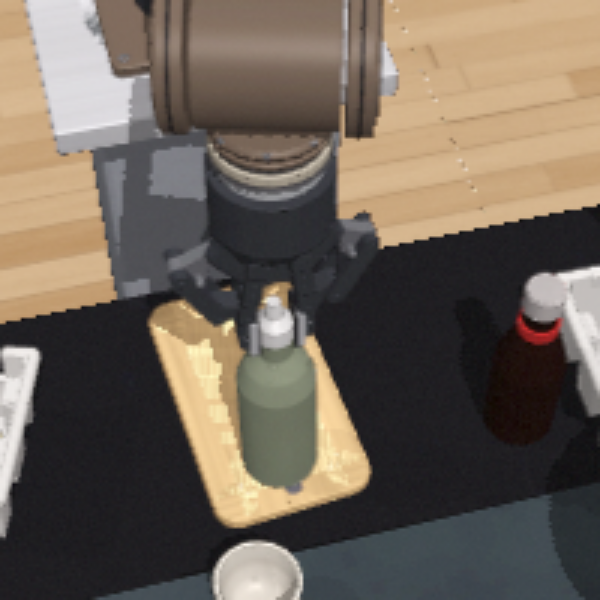

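The bottle hangs over the far half of the board and is centred across it. Lowering to contact.

send_rows:
  rows: "0 0 0 -1 0 2 -1;0 0 0 -1 0 4 -1;0 0 0 -1 0 4 -1"

```text
time: 5.95
eef_pos: [0.5313, -0.0494, 0.1773]
tcp_rot: [0.001, 1.0, 0.0, -0.0]
contact_force: [-0.1, -0.6, -2.0]
opening: 0.273
finger_force: 38.0
```

send_rows:
  rows: "0 0 0 0 0 1 -1;0 0 0 0 0 2 -1;0 0 0 0 0 2 -1"

```text
time: 6.32
eef_pos: [0.5322, -0.0495, 0.1771]
tcp_rot: [0.001, 1.0, -0.0, 0.001]
contact_force: [-0.8, 0.4, 5.8]
opening: 0.267
finger_force: 39.4
```

send_rows:
  rows: "0 0 0 0 0 0 -0.3;0 0 0 0 0 0 0;0 0 0 0 0 0 0.3;0 0 0 0 0 0 0.5;0 0 0 0 0 -20 0.5;0 0 0 0 0 -50 0.5;0 0 0 0 0 -80 1;0 0 0 0 0 -80 1"

```text
time: 7.32
eef_pos: [0.5328, -0.0498, 0.2584]
tcp_rot: [0.001, 1.0, -0.001, 0.003]
contact_force: [0.2, -0.5, -0.3]
opening: 0.997
finger_force: 0.0
```

```bash
python3 -c "
from h import *
find(cam('side'),['oil_bottle','pepper_mill'])
plan((.422,.2915,.25,180),(.422,.2915,.14,180))"
```

```text
oil_bottle 0.59 [ 0.555 -0.056  0.112] [311. 258.]
pepper_mill 0.8 [0.439 0.279 0.121] [444. 182.]
t 7.47 tcp [ 0.5306 -0.0491  0.2538] yaw 179.85 tilt [-0.0023  0.0006]
(0.422, 0.2915, 0.25, 180) turn [ 0.04 -0.13 -0.15] shift [109.4 340.4   4.3]
(0.422, 0.2915, 0.14, 180) turn [ 0.04 -0.13 -0.15] shift [109.2 340.3 114.3]
```

send_rows:
  rows: "0 0 0 20 45 0 1;0 0 0 36 100 0 1;0 0 0 55 155 0 1;0 0 0 75 210 0 1;0 0 0 92 265 0 1;0 0 0 105 320 0 1;0 0 0 109 340 0 1;0 0 0 109 340 0 1"

```text
time: 8.48
eef_pos: [0.4219, 0.2918, 0.2534]
tcp_rot: [-0.0, 1.0, -0.001, -0.002]
contact_force: [-0.4, -0.4, -0.0]
opening: 1.001
finger_force: 0.0
```

```bash
python3 -c "
from h import *
plan((.422,.2915,.14,180))"
```

```text
t 8.47 tcp [0.4219 0.2918 0.2534] yaw -179.97 tilt [-0.0031 -0.0015]
(0.422, 0.2915, 0.14, 180) turn [-0.09 -0.18  0.03] shift [-5.000e-01 -1.000e-01  1.134e+02]
```

send_rows:
  rows: "0 0 0 0 0 30 1;0 0 0 0 0 60 1;0 0 0 0 0 90 1;0 0 0 0 0 113 1;0 0 0 0 0 113 1;0 0 0 0 0 113 0.6;0 0 0 0 0 113 0.3;0 0 0 0 0 113 0.2"

```text
time: 9.48
eef_pos: [0.4237, 0.2911, 0.1433]
tcp_rot: [0.001, 1.0, 0.0, 0.001]
contact_force: [-0.8, 1.0, 1.0]
opening: 0.599
finger_force: 0.0
```

send_rows:
  rows: "0 0 0 0 0 0 0.1;0 0 0 0 0 0 -0.3;0 0 0 0 0 0 -0.3;0 0 0 0 0 0 -1"

```text
time: 9.98
eef_pos: [0.4241, 0.2913, 0.1437]
tcp_rot: [0.001, 1.0, 0.0, 0.001]
contact_force: [-1.3, 0.6, 4.9]
opening: 0.545
finger_force: 40.3
```

```bash
python3 -c "
from h import *
p=cam('side');save(p,'s4.png')
im=p['color'][100:300,270:500,::-1];cv2.imwrite('pics/s4c.png',cv2.resize(im,(690,600)))
plan((.428,-.052,.2,180))"
```

```text
t 10.03 tcp [0.4241 0.2913 0.1437] yaw 179.87 tilt [0.0025 0.0008]
(0.428, -0.052, 0.2, 180) turn [ 0.05  0.15 -0.13] shift [  -4.8 -343.3  -56.5]
```

View pics/s4c.png

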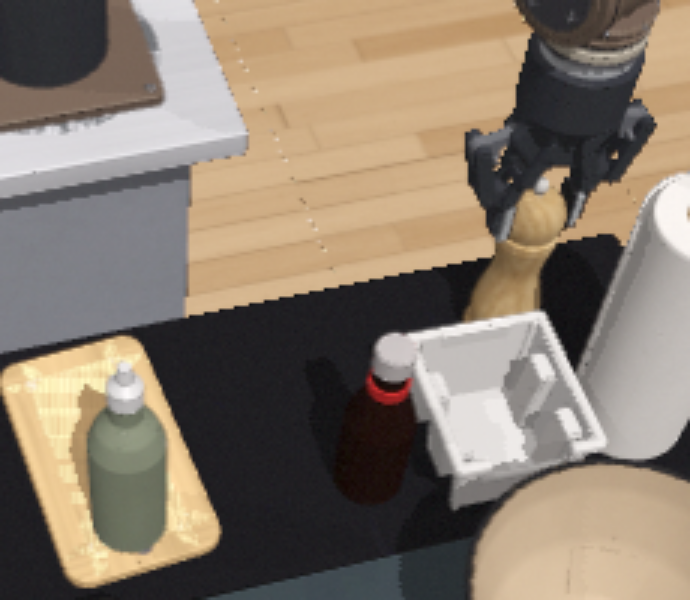

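The bottle stands upright on the board at about (127,480) in the crop, and the mill's ball is gripped. Carrying the mill to the near spot.

send_rows:
  rows: "0 0 0 0 0 -20 -1;0 0 0 0 0 -45 -1;0 0 0 0 -30 -55 -1;0 0 0 -4 -80 -55 -1;0 0 0 -8 -135 -55 -1;0 0 0 -10 -190 -55 -1;0 0 0 -10 -245 -55 -1;0 0 0 -7 -295 -55 -1"

```text
time: 11.02
eef_pos: [0.4284, -0.0056, 0.1963]
tcp_rot: [0.001, 1.0, 0.0, -0.001]
contact_force: [0.6, 0.3, -2.7]
opening: 0.546
finger_force: 41.6
```

send_rows:
  rows: "0 0 0 1 -30 0 -1;0 0 0 1 -48 0 -1;0 0 0 1 -48 0 -1;0 0 0 1 -48 12 -1;0 0 0 1 -48 25 -1;0 0 0 1 -48 35 -1;0 0 0 1 -48 38 -1;0 0 0 1 -48 38 -1"

```text
time: 12.02
eef_pos: [0.4282, -0.0519, 0.159]
tcp_rot: [0.001, 1.0, 0.0, -0.0]
contact_force: [0.7, -0.2, -1.5]
opening: 0.544
finger_force: 41.7
```

```bash
python3 -c "
from h import *
p=cam('side');save(p,'s5.png');print(ctrl.get_state()['contact_force'],ctrl.get_state()['opening'])
im=p['color'][100:320,220:420,::-1];cv2.imwrite('pics/s5c.png',cv2.resize(im,(545,600)))
plan((.430,-.052,.1557,180))"
```

```text
[ 0.51658979  0.81336777 -0.70897205] 0.5430185372786525
t 12.07 tcp [ 0.4284 -0.052   0.1595] yaw 179.87 tilt [ 0.0002 -0.0001]
(0.43, -0.052, 0.1557, 180) turn [-0.01  0.01 -0.13] shift [-1.6  0.   3.8]
```

View pics/s5c.png

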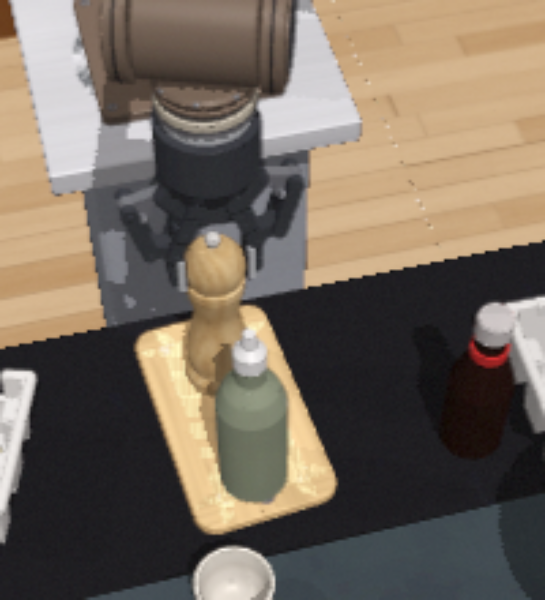

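The mill hangs upright above the near half of the board and clears the bottle. Lowering until it touches.

send_rows:
  rows: "0 0 0 -1 0 2 -1;0 0 0 -1 0 4 -1;0 0 0 -1 0 5 -1;0 0 0 -1 0 5 -1"

```text
time: 12.58
eef_pos: [0.4303, -0.0523, 0.1557]
tcp_rot: [0.001, 1.0, -0.0, 0.001]
contact_force: [-0.3, 0.8, 5.9]
opening: 0.548
finger_force: 42.2
```

send_rows:
  rows: "0 0 0 0 0 0 0.2;0 0 0 0 0 0 0.4;0 0 0 0 0 0 0.7;0 0 0 0 0 0 1;0 0 0 0 0 -5 1;0 0 0 0 0 -30 1;0 0 0 0 0 -60 1;0 0 0 0 0 -95 1"

```text
time: 13.58
eef_pos: [0.4289, -0.052, 0.2501]
tcp_rot: [0.001, 1.0, 0.0, -0.0]
contact_force: [0.3, -0.5, 0.5]
opening: 1.003
finger_force: 0.0
```

```bash
cat > a.py <<'E'
from m import *
p=cam('top');save(p,'t6.png');find(p)
q=cam('side');save(q,'s6.png');find(q)
pickle.dump({"top":p,"side":q},open("p6.pkl","wb"))
a=p['color'][180:320,100:390,::-1];b=q['color'][150:290,240:530,::-1]
cv2.imwrite('pics/c6.png',np.vstack([cv2.resize(a,None,fx=2.1,fy=2.1,interpolation=2),cv2.resize(b,None,fx=2.1,fy=2.1,interpolation=2)]))
yaw=-2;g=(.5273-.059*np.cos(np.radians(yaw)),.2372-.059*np.sin(np.radians(yaw)))
plan((*g,.25,90+yaw),(*g,.069,90+yaw))
E
python3 a.py
```

```text
oil_bottle 0.37 [ 0.483 -0.309  0.052] [481. 221.]
empty_tote 0.73 [0.537 0.252 0.044] [170. 231.]
lemon_tote 0.61 [ 0.485 -0.308  0.05 ] [479. 219.]
lemon 0.83 [ 0.462 -0.273  0.046] [462. 235.]
lemon 0.56 [ 0.451 -0.026  0.009] [328. 261.]
board 0.46 [ 0.452 -0.026  0.012] [328. 260.]
pepper_mill 0.68 [ 0.447 -0.057  0.126] [299. 213.]
oil_bottle 0.69 [ 0.444 -0.057  0.129] [298. 211.]
oil_bottle 0.57 [ 0.552 -0.053  0.11 ] [313. 256.]
empty_tote 0.61 [0.517 0.252 0.047] [439. 231.]
lemon_tote 0.9 [ 0.474 -0.296  0.052] [194. 265.]
lemon 0.82 [ 0.483 -0.273  0.042] [206. 269.]
board 0.58 [ 0.497 -0.079  0.011] [296. 263.]
t 14.28 tcp [ 0.4291 -0.052   0.249 ] yaw 179.85 tilt [-0.0007  0.0003]
(np.float64(0.46833594120587335), np.float64(0.23925907030544755), 0.25, 88) turn [-0.02 -0.04 91.85] shift [-38.4 291.4  -1. ]
(np.float64(0.46833594120587335), np.float64(0.23925907030544755), 0.069, 88) turn [-0.02 -0.04 91.85] shift [-38.5 291.4 180. ]
```

View pics/c6.png

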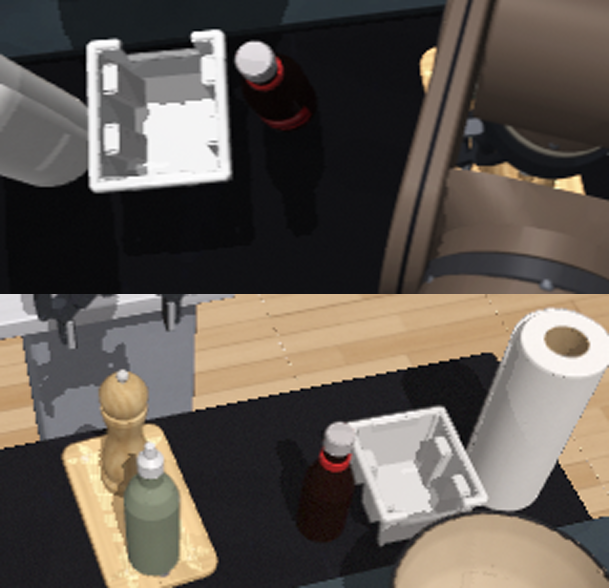

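Both stand upright on the board, and the empty tote is now free in front. Moving over the tote's grip, turned so the fingers close along its x.

send_rows:
  rows: "0 0 10 -5 37 0 1;0 0 20 -10 74 0 1;0 0 30 -15 111 0 1;0 0 40 -20 148 0 1;0 0 50 -25 185 0 1;0 0 60 -30 222 0 1;0 0 70 -35 259 0 1;0 0 80 -38.5 291 0 1"

```text
time: 15.28
eef_pos: [0.4686, 0.2402, 0.2492]
tcp_rot: [0.646, 0.764, -0.0, -0.0]
contact_force: [-0.4, 0.1, -0.5]
opening: 1.002
finger_force: 0.0
```

send_rows:
  rows: "0 0 6 0 0 0 0.2;0 0 11.9 0 0 0 -0.2;0 0 11.9 0 0 0 -0.2"

```text
time: 15.65
eef_pos: [0.4685, 0.239, 0.2491]
tcp_rot: [0.719, 0.695, -0.0, -0.0]
contact_force: [-0.3, -0.0, 0.1]
opening: 0.404
finger_force: 0.0
```

```bash
python3 -c "
from h import *
g=(.4683,.2393)
plan((*g,.1,88),(*g,.069,88));print(ctrl.get_state()['opening'])"
```

```text
t 15.65 tcp [0.4685 0.239  0.2491] yaw 88.04 tilt [-0.0003 -0.0001]
(0.4683, 0.2393, 0.1, 88) turn [-0.02  0.01  0.04] shift [ 4.000e-01 -1.000e-01  1.491e+02]
(0.4683, 0.2393, 0.069, 88) turn [-0.02  0.01  0.04] shift [ 4.000e-01 -1.000e-01  1.801e+02]
0.40420649843572387
```

send_rows:
  rows: "0 0 0 0 0 40 -0.2;0 0 0 0 0 80 -0.2;0 0 0 0 0 115 -0.2;0 0 0 0 0 140 -0.2;0 0 0 0 0 160 -0.2;0 0 0 0 0 172 -0.2;0 0 0 0 0 180 -0.2;0 0 0 0 0 180 -0.2"
  grip_force: 80

```text
time: 16.65
eef_pos: [0.4685, 0.2388, 0.0692]
tcp_rot: [0.72, 0.694, -0.0, -0.0]
contact_force: [-0.9, -0.3, 0.4]
opening: 0.401
finger_force: 0.0
```

send_rows:
  rows: "0 0 0 0 0 0 -0.4;0 0 0 0 0 0 -0.7;0 0 0 0 0 0 -1;0 0 0 0 0 0 -1;0 0 0 0 0 0 -1"

```text
time: 17.27
eef_pos: [0.4699, 0.2394, 0.0723]
tcp_rot: [0.719, 0.695, 0.001, 0.001]
contact_force: [-6.1, -1.7, 11.6]
opening: 0.106
finger_force: 77.8
```

```bash
python3 -c "
from h import *
p=cam('side');save(p,'s7.png');print(ctrl.get_state()['opening'],ctrl.get_state()['finger_force'])
im=p['color'][120:280,370:530,::-1];q=cam('top')['color'][160:320,90:250,::-1];cv2.imwrite('pics/s7c.png',np.hstack([cv2.resize(im,(400,400)),cv2.resize(q,(400,400))]))
plan((.468,.239,.35,88))"
```

```text
0.10916462660272076 77.82200567693508
t 17.38 tcp [0.4699 0.2394 0.0723] yaw 88.0 tilt [0.0037 0.0005]
(0.468, 0.239, 0.35, 88) turn [ 0.21 -0.04 -0.  ] shift [  -0.3   -0.9 -277.7]
```

View pics/s7c.png

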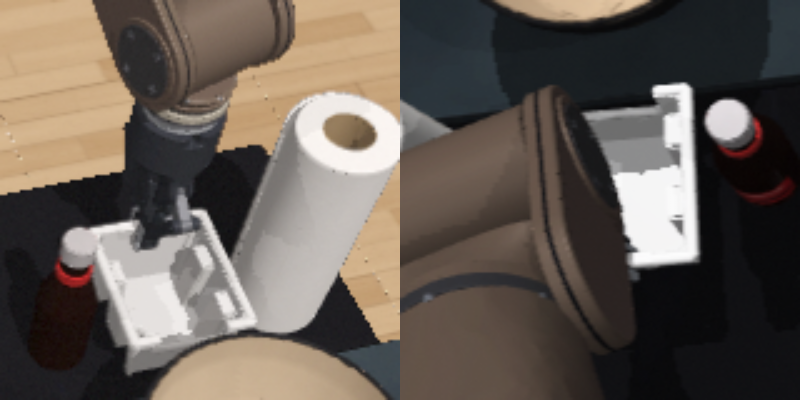

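The fingers straddle the handle wall with about 9 mm opening, and the tote is still between the roll and the sauce bottle. Lifting straight up.

send_rows:
  rows: "0 0 0 0 0 -10 -1;0 0 0 0 0 -25 -1;0 0 0 0 0 -50 -1;0 0 0 0 0 -85 -1;0 0 0 0 0 -125 -1;0 0 0 0 0 -165 -1;0 0 0 0 0 -205 -1;0 0 0 0 0 -235 -1"

```text
time: 18.38
eef_pos: [0.4683, 0.2388, 0.3066]
tcp_rot: [0.72, 0.694, 0.001, 0.0]
contact_force: [0.3, 0.3, -2.1]
opening: 0.109
finger_force: 77.7
```

```bash
python3 - <<'E'
from h import *
s=ctrl.get_state();print(s['opening'],s['contact_force'],s['wrist_torque'])
p=cam('side')
# stack target: tote centre (.4743,-.2793) yaw -18.67 ; grasp offset of tote centre from tcp
c=np.array([.4743,-.2793]);a=np.radians(-18.67)
off=np.array([.5273-.4699,.2372-.2394]);d=np.radians(-16.65)
Rm=np.array([[np.cos(d),-np.sin(d)],[np.sin(d),np.cos(d)]])
t=c-Rm@off;print("tcp target",t)
plan((*t,.30,88-16.65))
E
```

```text
0.1088158427220233 [ 0.25326685  0.29938615 -2.09506246] [-0.00528781  0.03781305 -0.06725339]
tcp target [ 0.41993697 -0.26074573]
t 18.43 tcp [0.4699 0.2393 0.3113] yaw 87.96 tilt [0.0084 0.0025]
(np.float64(0.41993696958686405), np.float64(-0.26074573029460724), 0.3, 71.35) turn [ 0.45 -0.23 16.61] shift [-501.6  -32.2    9.6]
```

send_rows:
  rows: "0 0 0 -25 -1 0 -1;0 0 2 -75 -4 0 -1;0 0 5 -130 -8 0 -1;0 0 8 -188 -12 0 -1;0 0 11 -246 -16 0 -1;0 0 14 -304 -20 0 -1;0 0 16.6 -362 -24 0 -1;0 0 16.6 -418 -28 0 -1"

```text
time: 19.42
eef_pos: [0.4245, -0.1794, 0.3036]
tcp_rot: [0.813, 0.583, -0.0, -0.0]
contact_force: [0.5, 0.1, -1.5]
opening: 0.107
finger_force: 77.7
```

```bash
python3 -c "
from h import *
plan((.42,-.2607,.23,71.35))"
```

```text
t 19.43 tcp [ 0.4245 -0.1794  0.3036] yaw 71.32 tilt [-0.0006  0.0006]
(0.42, -0.2607, 0.23, 71.35) turn [-0.05 -0.02 -0.03] shift [-78.4  21.8  73.5]
```

send_rows:
  rows: "0 0 0 -30 8 0 -1;0 0 0 -62 17 0 -1;0 0 0 -78.5 22 0 -1;0 0 0 -78.5 22 30 -1;0 0 0 -78.5 22 70 -1;0 0 0 -78.5 22 105 -1;0 0 0 -78.5 22 125 -1;0 0 0 -78.5 22 125 -1"

```text
time: 20.42
eef_pos: [0.4202, -0.2576, 0.1769]
tcp_rot: [0.812, 0.583, -0.0, -0.003]
contact_force: [-0.1, -0.4, -1.6]
opening: 0.109
finger_force: 77.8
```

```bash
cat > b.py <<'E'
from m import *
import sys
n=sys.argv[1];T1=cam('top');S1=cam('side');save(T1,'t'+n+'.png');save(S1,'s'+n+'.png');pickle.dump({"top":T1,"side":S1},open("p%s.pkl"%n,"wb"))
a=T1['color'][170:290,420:520,::-1];b=S1['color'][190:310,140:260,::-1]
a=cv2.resize(a,None,fx=5,fy=5,interpolation=2)[:,:400];a=cv2.resize(T1['color'][170:290,425:505,::-1],(400,600),interpolation=2);b=cv2.resize(S1['color'][190:310,160:240,::-1],(400,600),interpolation=2)
cv2.imwrite('pics/c%s.png'%n,np.hstack([a,b]))
plan((.42,-.2607,.136,71.35));find(T1,["empty_tote","lemon_tote"]);find(S1,["empty_tote","lemon_tote"])
E
python3 b.py 8
```

```text
t 20.52 tcp [ 0.4217 -0.2592  0.1799] yaw 71.38 tilt [ 0.0005 -0.0002]
(0.42, -0.2607, 0.136, 71.35) turn [0.03 0.   0.03] shift [-2.  -1.1 43.9]
empty_tote 0.61 [ 0.498 -0.263  0.127] [467. 205.]
lemon_tote 0.75 [ 0.459 -0.241  0.064] [448. 237.]
empty_tote 0.66 [ 0.467 -0.286  0.146] [189. 236.]
lemon_tote 0.91 [ 0.511 -0.282  0.059] [202. 276.]
```

View pics/c8.png

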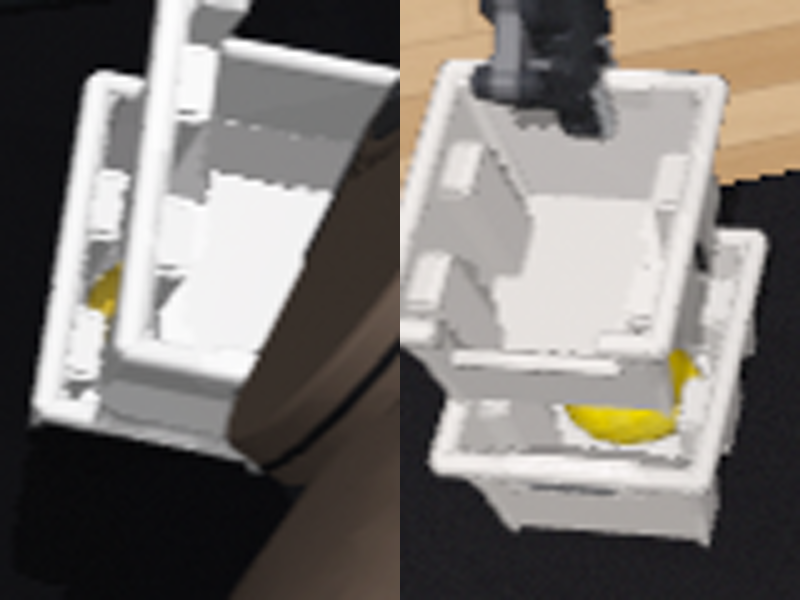

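The upper tote hangs level above the lemon tote. It is roughly aligned, with its cut end away from the robot and the lower one's toward it. I'll fit its rim from the corners I can see.

```bash
python3 - <<'E'
from m import *
o=pickle.load(open("p8.pkl","rb"));T1,S1=o["top"],o["side"]
L=np.array([[-.065,-.058],[-.065,.058],[.065,.058],[.065,-.058]])
side=np.array([(168.6,202),(225.4,205),(213,261)]);tc=np.array((448.6,243.));l2=np.array((456.,170.))
n=(l2-tc)/np.linalg.norm(l2-tc);n=np.array([-n[1],n[0]])
def f(v):
    c,s=np.cos(v[2]),np.sin(v[2]);P=np.c_[L@np.array([[c,s],[-s,c]])+v[:2],np.full(4,v[3])]
    a=proj(S1,P)[:3]-side;b=proj(T1,P)
    return np.r_[a.ravel(),b[1]-tc,(b[2]-tc)@n]
for zfix in(None,.175,.180):
    g=(lambda v:f(v)) if zfix is None else (lambda v:f([*v[:3],zfix]))
    r=least_squares(g,[.475,-.28,-.33,.18]);print(zfix,r.x,np.degrees(r.x[2]),r.fun.round(1))
# lower tote: re-fit from visible corners in side8/top8 : side (+x,+y) near right, near left, (-x,+y); top (-x,+y)
s2=np.array([(233.4,236.5),(220,287),(166.4,284)])
def h(v):
    c,s=np.cos(v[2]),np.sin(v[2]);P=np.c_[L@np.array([[c,s],[-s,c]])+v[:2],np.full(4,v[3])]
    return np.r_[(proj(S1,P)[1:]-s2).ravel(),proj(T1,P)[1]-(431.3,254.3),proj(T1,P)[2]-(442.8,184.5)]
r=least_squares(h,[.475,-.28,-.33,.07]);print("low",r.x,np.degrees(r.x[2]),r.fun.round(1))
E
```

```text
None [ 0.476  -0.2782 -0.3053  0.1753] -17.49443627346138 [-0.7  0.8 -0.2  0.4  0.3 -1.2 -1.1 -0.2  0.7]
0.175 [ 0.4759 -0.2783 -0.3056  0.18  ] -17.512416391323974 [-0.7  0.8 -0.2  0.5  0.3 -1.2 -1.2 -0.1  0.7]
0.18 [ 0.4779 -0.2775 -0.3011  0.18  ] -17.253975340152802 [-1.   0.  -0.2 -0.6  0.5 -2.  -0.8 -1.7  0.5]
low [ 0.4734 -0.2799 -0.3345  0.0688] -19.16474182352153 [-0.5 -0.4  0.8  0.8 -1.7 -0.4 -0.5  0.  -0.7  0.2]
```

The fit agrees with the plan to within 1 mm, so only a small yaw trim is needed. Descending gently and watching the force.

send_rows:
  rows: "0 0 0.8 -1.5 -1 0 -1;0 0 0.8 -1.5 -1 10 -1;0 0 0.8 -1.5 -1 18 -1;0 0 0.8 -1.5 -1 24 -1;0 0 0.8 -1.5 -1 28 -1;0 0 0.8 -1.5 -1 32 -1;0 0 0.8 -1.5 -1 35 -1;0 0 0.8 -1.5 -1 35 -1"

```text
time: 21.72
eef_pos: [0.4198, -0.2603, 0.1441]
tcp_rot: [0.816, 0.578, -0.0, -0.0]
contact_force: [0.3, 1.5, -1.5]
opening: 0.108
finger_force: 77.8
```

```bash
python3 -c "
from h import *
s=ctrl.get_state();print(s['contact_force'],s['wrist_torque']);plan((.42,-.2607,.136,70.5))"
```

```text
[ 0.27469932  1.46474364 -1.51551635] [0.03810607 0.08269628 0.01339177]
t 21.73 tcp [ 0.4198 -0.2603  0.1441] yaw 70.56 tilt [-0.0003  0.0003]
(0.42, -0.2607, 0.136, 70.5) turn [-0.02 -0.01  0.06] shift [-0.3  0.3  8.1]
```

send_rows:
  rows: "0 0 0 0 0 2 -1;0 0 0 0 0 4 -1;0 0 0 0 0 6 -1;0 0 0 0 0 7 -1;0 0 0 0 0 7 -1"

```text
time: 22.35
eef_pos: [0.42, -0.2605, 0.1377]
tcp_rot: [0.816, 0.578, 0.0, 0.0]
contact_force: [-1.2, 0.1, 0.2]
opening: 0.106
finger_force: 78.2
```

send_rows:
  rows: "0 0 0 0 0 1 -1;0 0 0 0 0 1.5 -1;0 0 0 0 0 1.5 -1"

```text
time: 22.72
eef_pos: [0.42, -0.2606, 0.1373]
tcp_rot: [0.816, 0.578, -0.0, -0.0]
contact_force: [-4.2, 3.0, 7.5]
opening: 0.106
finger_force: 79.8
```

It is seated at the ledge height, 65 mm. Releasing and rising.

send_rows:
  rows: "0 0 0 0 0 0 -0.7;0 0 0 0 0 0 -0.5;0 0 0 0 0 0 -0.3;0 0 0 0 0 0 -0.2;0 0 0 0 0 0 -0.2"
  grip_force: 40

```text
time: 23.35
eef_pos: [0.4199, -0.2604, 0.1357]
tcp_rot: [0.816, 0.578, 0.0, -0.0]
contact_force: [0.0, 0.7, 0.1]
opening: 0.398
finger_force: 0.0
```

send_rows:
  rows: "0 0 0 0 0 -8 -0.2;0 0 0 0 0 -20 -0.2;0 0 0 0 0 -45 -0.2;0 0 0 0 0 -80 -0.2;0 0 0 0 0 -110 0.5;0 0 0 0 0 -125 1;0 0 0 30 -10 -125 1;0 0 0 70 -20 -125 1"

```text
time: 24.35
eef_pos: [0.4241, -0.1874, 0.2609]
tcp_rot: [0.817, 0.577, 0.0, -0.0]
contact_force: [-0.2, 0.5, -0.5]
opening: 1.0
finger_force: 0.0
```

```bash
python3 b.py 9; python3 -c "
from h import *
plan((.430,-.052,.26,180),(.430,-.052,.26,90))"
```

```text
t 24.45 tcp [ 0.4241 -0.185   0.2604] yaw 70.73 tilt [-0.0006  0.0015]
(0.42, -0.2607, 0.136, 71.35) turn [-0.06 -0.07 -0.62] shift [-73.   21.2 124.3]
empty_tote 0.58 [ 0.54  -0.241  0.14 ] [452. 180.]
lemon_tote 0.8 [ 0.522 -0.239  0.079] [443. 200.]
empty_tote 0.98 [ 0.455 -0.285  0.108] [192. 242.]
lemon_tote 0.85 [ 0.519 -0.272  0.065] [207. 277.]
t 24.65 tcp [ 0.4243 -0.1883  0.2608] yaw 70.54 tilt [-0.0002 -0.0003]
(0.43, -0.052, 0.26, 180) turn [-2.0000e-02  1.0000e-02 -1.0946e+02] shift [130.4 -40.1   0.7]
(0.43, -0.052, 0.26, 90) turn [-1.000e-02  2.000e-02 -1.946e+01] shift [130.4 -40.1   0.7]
```

View pics/c9.png

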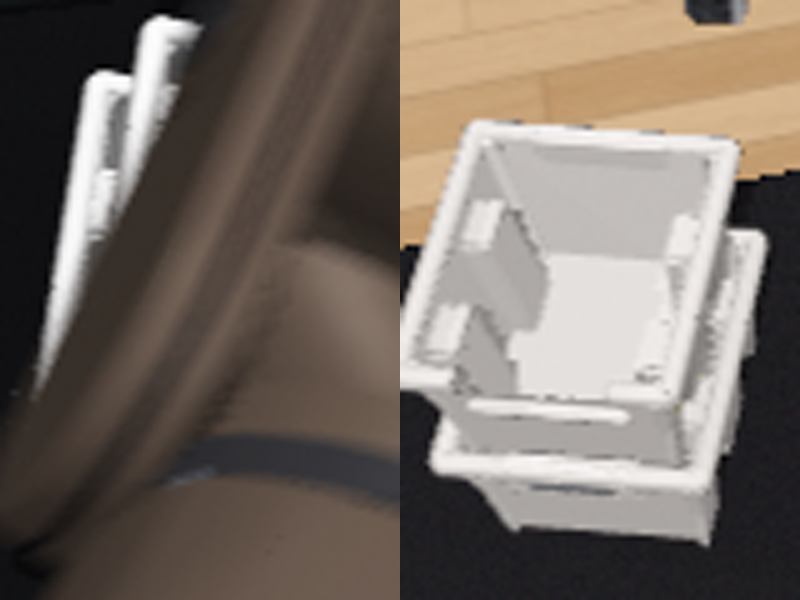

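The upper tote sits level inside the lower rim, on the ledges. Next, check it numerically and go back for the mill.

send_rows:
  rows: "0 0 -10 20 -6 0 1;0 0 -20 50 -15 0 1;0 0 -30 80 -25 0 1;0 0 -40 105 -33 0 1;0 0 -50 130 -40 0 1;0 0 -60 130 -40 0 1;0 0 -70 130 -40 0 1;0 0 -80 130 -40 0 1"

```text
time: 25.65
eef_pos: [0.4301, -0.0527, 0.2607]
tcp_rot: [0.252, 0.968, -0.0, -0.0]
contact_force: [-0.4, 0.5, -0.4]
opening: 1.004
finger_force: 0.0
```

send_rows:
  rows: "0 0 -10 0 0 0 1;0 0 -20 0 0 0 1;0 0 -29.5 0 0 0 1;0 0 -29.5 0 0 0 1"

```text
time: 26.15
eef_pos: [0.4301, -0.0527, 0.2607]
tcp_rot: [0.001, 1.0, -0.0, -0.0]
contact_force: [-0.6, -0.4, 0.7]
opening: 0.999
finger_force: 0.0
```

```bash
python3 - <<'E'
from m import *
S1=pickle.load(open("p9.pkl","rb"))["side"]
L=np.array([[-.065,-.058],[-.065,.058],[.065,.058],[.065,-.058]])
side=np.array([(174,214.4),(228.4,218.4),(215,271)])
def f(v):
    c,s=np.cos(v[2]),np.sin(v[2]);P=np.c_[L@np.array([[c,s],[-s,c]])+v[:2],np.full(4,v[3])]
    return (proj(S1,P)[:3]-side).ravel()
r=least_squares(f,[.475,-.28,-.33,.14]);print(r.x,np.degrees(r.x[2]),r.fun.round(1))
plan((.4303,-.0523,.1557,180))
q=cam('side');find(q,["pepper_mill","oil_bottle"])
E
```

```text
[ 0.4676 -0.2804 -0.339   0.1256] -19.423130233443977 [ 0.  -0.  -0.1 -0.   0.   0. ]
t 26.15 tcp [ 0.4301 -0.0527  0.2607] yaw 179.86 tilt [-0.0004 -0.0001]
(0.4303, -0.0523, 0.1557, 180) turn [-0.   -0.02 -0.14] shift [ -0.3   0.4 105. ]
pepper_mill 0.67 [ 0.447 -0.058  0.128] [298. 212.]
oil_bottle 0.89 [ 0.555 -0.054  0.11 ] [313. 258.]
```

send_rows:
  rows: "0 0 0 0 0 30 1;0 0 0 0 0 60 1;0 0 0 0 0 90 1;0 0 0 0 0 105 1;0 0 0 0 0 105 1;0 0 0 0 0 105 0.5;0 0 0 0 0 105 0.3;0 0 0 0 0 105 0.2"

```text
time: 27.3
eef_pos: [0.4304, -0.052, 0.1567]
tcp_rot: [-0.0, 1.0, -0.0, 0.001]
contact_force: [-0.2, 0.7, 0.2]
opening: 0.601
finger_force: 0.0
```

send_rows:
  rows: "0 0 0 0 0 0 0.1;0 0 0 0 0 0 -0.3;0 0 0 0 0 0 -1;0 0 0 0 0 0 -1"

```text
time: 27.8
eef_pos: [0.4308, -0.052, 0.157]
tcp_rot: [-0.0, 1.0, -0.0, 0.001]
contact_force: [-0.2, 0.7, 5.9]
opening: 0.545
finger_force: 40.3
```

send_rows:
  rows: "0 0 0 0 0 -20 -1;0 0 0 0 0 -40 -1;0 0 0 -1 25 -43 -1;0 0 0 -3 75 -43 -1;0 0 0 -4 130 -43 -1;0 0 0 -3 185 -43 -1;0 0 0 0 240 -43 -1;0 0 0 4 290 -43 -1"

```text
time: 28.8
eef_pos: [0.4245, 0.2397, 0.1977]
tcp_rot: [-0.001, 1.0, -0.0, -0.001]
contact_force: [1.0, -0.4, -1.3]
opening: 0.544
finger_force: 41.7
```

```bash
python3 -c "
from h import *
print(ctrl.get_state()['opening'],ctrl.get_state()['contact_force'])
plan((.424,.2913,.1437,180))"
```

```text
0.5439097612068855 [ 1.01683004 -0.3916367  -1.31542023]
t 28.8 tcp [0.4245 0.2397 0.1977] yaw -179.91 tilt [-0.0017 -0.0009]
(0.424, 0.2913, 0.1437, 180) turn [-0.05 -0.1   0.09] shift [ 0.4 51.6 53.9]
```

send_rows:
  rows: "0 0 0.1 0 30 0 -1;0 0 0.1 0 50 0 -1;0 0 0.1 0 50 0 -1;0 0 0.1 0 50 20 -1;0 0 0.1 0 50 38 -1;0 0 0.1 0 50 46 -1;0 0 0.1 0 50 47 -1;0 0 0.1 0 50 47 -1"

```text
time: 29.8
eef_pos: [0.426, 0.2881, 0.1523]
tcp_rot: [0.001, 1.0, 0.0, 0.0]
contact_force: [0.4, 0.1, -2.2]
opening: 0.541
finger_force: 41.8
```

```bash
python3 -c "
from h import *
print(ctrl.get_state()['opening'],ctrl.get_state()['contact_force'])
plan((.4245,.2915,.1445,180))"
```

```text
0.5413172547484296 [ 0.43324655  0.1433967  -2.19594268]
t 29.8 tcp [0.426  0.2881 0.1523] yaw 179.94 tilt [0.0008 0.0003]
(0.4245, 0.2915, 0.1445, 180) turn [ 0.02  0.05 -0.06] shift [1.6 3.4 7.8]
```

send_rows:
  rows: "0 0 0 1.5 3.4 0 -1;0 0 0 1.5 3.4 4 -1;0 0 0 1.5 3.4 7 -1;0 0 0 1.5 3.4 9 -1;0 0 0 1.5 3.4 9 -1"

```text
time: 30.42
eef_pos: [0.4257, 0.2919, 0.1452]
tcp_rot: [0.0, 1.0, 0.0, 0.002]
contact_force: [-1.2, -1.1, 6.7]
opening: 0.545
finger_force: 42.4
```

Contact made. Releasing, rising and heading for the bottle.

send_rows:
  rows: "0 0 0 0 0 0 0.2;0 0 0 0 0 0 0.4;0 0 0 0 0 0 0.7;0 0 0 0 0 0 1;0 0 0 0 0 -5 1;0 0 0 0 0 -35 1;0 0 0 0 0 -75 1;0 0 0 0 0 -112 1"

```text
time: 31.42
eef_pos: [0.4241, 0.2915, 0.2564]
tcp_rot: [0.0, 1.0, 0.0, 0.0]
contact_force: [0.8, 0.2, 0.0]
opening: 1.003
finger_force: 0.0
```

send_rows:
  rows: "0 0 0 -10 -45 0 1;0 0 0 -30 -100 0 1;0 0 0 -45 -155 0 1;0 0 0 -65 -210 0 1;0 0 0 -85 -260 0 1;0 0 0 -100 -310 0 1;0 0 0 -107 -341 0 1;0 0 0 -107 -341 0 1"

```text
time: 32.42
eef_pos: [0.5312, -0.0515, 0.2551]
tcp_rot: [0.002, 1.0, -0.0, 0.0]
contact_force: [0.1, 0.6, 0.4]
opening: 1.0
finger_force: 0.0
```

```bash
python3 -c "
from h import *
plan((.5315,-.0495,.1771,180))
p=cam('side');save(p,'s10.png');find(p,names[:2])
p=cam('top');save(p,'t10.png');find(p,names[:2])"
```

```text
t 32.42 tcp [ 0.5312 -0.0515  0.2551] yaw 179.75 tilt [ 0.0002 -0.0001]
(0.5315, -0.0495, 0.1771, 180) turn [-0.    0.01 -0.25] shift [-0.3  2.  78. ]
pepper_mill 0.65 [0.44  0.28  0.087] [441. 193.]
oil_bottle 0.68 [ 0.55  -0.055  0.113] [311. 255.]
pepper_mill 0.57 [0.413 0.275 0.129] [145. 297.]
```

send_rows:
  rows: "0 0 -0.2 0 2 0 1;0 0 -0.2 0 2 25 1;0 0 -0.2 0 2 50 1;0 0 -0.2 0 2 70 1;0 0 -0.2 0 2 78 1;0 0 -0.2 0 2 78 1;0 0 -0.2 0 2 78 0.5;0 0 -0.2 0 2 78 0"

```text
time: 33.72
eef_pos: [0.5314, -0.0477, 0.1779]
tcp_rot: [-0.001, 1.0, -0.0, 0.001]
contact_force: [0.4, -0.5, -0.1]
opening: 0.607
finger_force: 0.0
```

send_rows:
  rows: "0 0 0 0 0 0 -0.4;0 0 0 0 0 0 -1;0 0 0 0 0 0 -1;0 0 0 0 0 0 -1;0 0 0 0 0 0 -1"

```text
time: 34.35
eef_pos: [0.5312, -0.0478, 0.1775]
tcp_rot: [-0.001, 1.0, -0.0, 0.001]
contact_force: [-0.2, -1.1, 3.7]
opening: 0.267
finger_force: 38.6
```

send_rows:
  rows: "0 0 0 0 0 -20 -1;0 0 0 0 0 -43 -1;0 0 0 15 20 -45 -1;0 0 0 40 50 -45 -1;0 0 0 75 90 -45 -1;0 0 0 98 130 -45 -1;0 0 0 107 165 -45 -1;0 0 0 110 195 -45 -1"

```text
time: 35.35
eef_pos: [0.4182, 0.1485, 0.2199]
tcp_rot: [-0.002, 1.0, 0.0, -0.002]
contact_force: [0.5, 0.0, -3.2]
opening: 0.271
finger_force: 38.5
```

```bash
python3 -c "
from h import *
print(ctrl.get_state()['opening'],ctrl.get_state()['contact_force'])
plan((.418,.190,.165,180))"
```

```text
0.27064773644124457 [ 0.53110443  0.01893975 -3.15480504]
t 35.35 tcp [0.4182 0.1485 0.2199] yaw -179.81 tilt [-0.0034  0.0003]
(0.418, 0.19, 0.165, 180) turn [ 0.02 -0.19  0.19] shift [-0.1 41.5 54.9]
```

send_rows:
  rows: "0 0 0.1 0 20 0 -1;0 0 0.1 0 38 0 -1;0 0 0.1 0 41 0 -1;0 0 0.1 0 41 20 -1;0 0 0.1 0 41 38 -1;0 0 0.1 0 41 46 -1;0 0 0.1 0 41 48 -1;0 0 0.1 0 41 48 -1"

```text
time: 36.35
eef_pos: [0.4205, 0.1881, 0.1742]
tcp_rot: [-0.0, 1.0, 0.0, 0.0]
contact_force: [0.2, 0.1, -3.2]
opening: 0.267
finger_force: 38.5
```

```bash
python3 -c "
from h import *
print(ctrl.get_state()['opening'],ctrl.get_state()['contact_force'])
plan((.4175,.1895,.165,180))"
```

```text
0.26688205304267615 [ 0.18601746  0.10776467 -3.16464831]
t 36.35 tcp [0.4205 0.1881 0.1742] yaw -179.96 tilt [0.0006 0.0001]
(0.4175, 0.1895, 0.165, 180) turn [0.01 0.03 0.04] shift [3.  1.4 9.2]
```

send_rows:
  rows: "0 0 0 3 1.5 0 -1;0 0 0 3 1.5 4 -1;0 0 0 3 1.5 7 -1;0 0 0 3 1.5 9 -1;0 0 0 3 1.5 10 -1;0 0 0 3 1.5 10 -1"

```text
time: 37.1
eef_pos: [0.4182, 0.1898, 0.1655]
tcp_rot: [-0.001, 1.0, 0.0, 0.001]
contact_force: [-1.7, -1.4, 4.1]
opening: 0.273
finger_force: 39.5
```

send_rows:
  rows: "0 0 0 0 0 0 -0.3;0 0 0 0 0 0 -0.1;0 0 0 0 0 0 0.2;0 0 0 0 0 0 0.2;0 0 0 0 0 -10 0.2;0 0 0 0 0 -40 0.2;0 0 0 0 0 -80 0.2;0 0 0 0 0 -110 0.2"

```text
time: 38.1
eef_pos: [0.4176, 0.1897, 0.2765]
tcp_rot: [-0.0, 1.0, 0.0, 0.001]
contact_force: [0.8, -0.3, 0.2]
opening: 0.602
finger_force: 0.0
```

send_rows:
  rows: "0 0 0 -5 -50 0 0.2;0 0 0 -10 -100 0 0.2;0 0 0 -10 -150 0 0.2;0 0 0 -10 -200 0 0.2;0 0 0 -10 -200 0 0.2"

```text
time: 38.72
eef_pos: [0.4275, -0.013, 0.2747]
tcp_rot: [0.002, 1.0, -0.0, 0.001]
contact_force: [0.7, 0.1, -0.2]
opening: 0.599
finger_force: 0.0
```

```bash
python3 -c "
from m import *
p=cam('top');q=cam('side');pickle.dump({'top':p,'side':q},open('p11.pkl','wb'))
P=np.array([[.5,.1,.3]]);
print(ctrl.get_state()['contact_force'])
# shift of template (bottle/mill tips) since the start
def sh(a,b,x,y,w=9,h=9):
    t=a['color'][y-h:y+h+1,x-w:x+w+1]; r=cv2.matchTemplate(b['color'][y-h-8:y+h+9,x-w-8:x+w+9],t,cv2.TM_CCOEFF_NORMED);_,m,_,l=cv2.minMaxLoc(r);return np.array(l)-8,round(m,3)
for n,(tu,su) in dict(bottle=((194,286),(406,172)),mill=((131,291),(448,170))).items(): print(n,sh(T,p,*tu),sh(S,q,*su))
a=cv2.resize(p['color'][170:310,100:240,::-1],(400,400));b=cv2.resize(p['color'][160:300,410:550,::-1],(400,400))
c=cv2.resize(q['color'][140:210,370:510,::-1],(400,200));d=cv2.resize(q['color'][205:305,140:260,::-1],(400,200))
cv2.imwrite('pics/c11.png',np.vstack([np.hstack([a,b]),np.hstack([c,d])]))
"
```

```text
[ 0.3383  0.8049 -0.3608]
bottle (array([1, 0]), 0.978) (array([-1,  0]), 0.983)
mill (array([-1,  3]), 0.976) (array([ 0, -1]), 0.894)
```

View pics/c11.png

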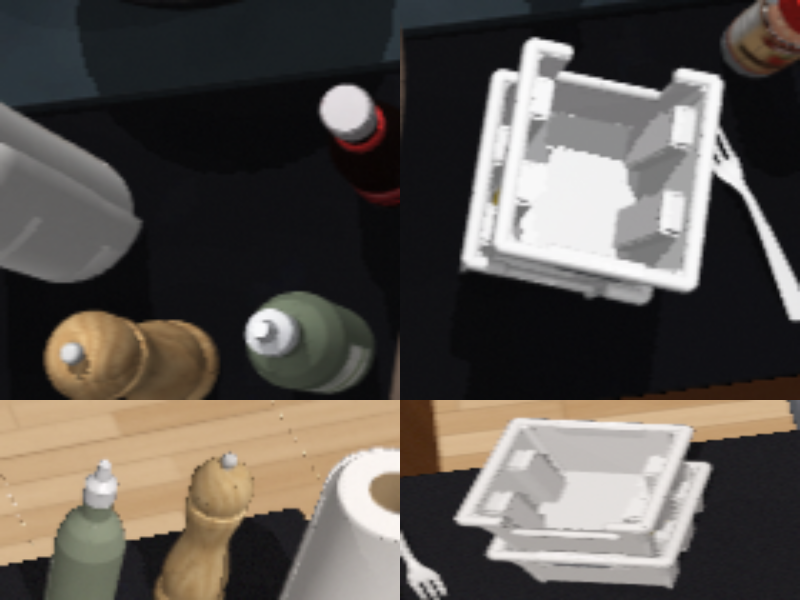

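The mill and bottle stand upright on their old spots, within about 5 mm. The empty tote sits level in the lower rim with the lemon still beneath. One numeric check of the stack before handing in.

```bash
python3 - <<'E'
from m import *
tp=np.array([(511.5,261.5),(444,246.8),(453.7,174),(522.7,186.2)]);sp=np.array([(173.6,215),(227.9,218.5),(215,271.5),(157.4,265)])
v,e,r=fit(tp,sp,.13,.116,.139,-.33,(.474,-.28));print(v,np.degrees(v[2]),e)
E
```

```text
[ 0.4734 -0.2808 -0.3337  0.1339] -19.120575595448823 1.218223759582057
```

```bash
python3 -c "
from plant import ctrl
print(ctrl.sign_off())"
```

```text
the job is handed in; nothing more can be done
None
```

The job is handed in after about 39 s of robot time, with no verdict returned: the empty tote stands on the lemon tote's ledges (65 mm up, centred within about 2 mm), and the mill and bottle are back upright within about 5 mm; the lemon tote's cut end faced the robot, not left as the text says, so I turned the empty tote only about 17°.

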